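Draw the locked bolt of the paint case

TASK

Unlock the wooden paint case: hold the spring safety catch (the long flat bar on its lid) pressed down with one fingertip, and with the other finger push the bolt's upright thumb tab until the bolt is fully drawn back out of its keeper. Keep the catch down all the while the bolt is moving; only when the bolt is all the way back let the catch spring up again and take the hand away. Grasp and lift nothing, and leave the jars, tape and other things where they are.

Things in the scene. Friction and masses are not known exactly. Their poses are not given: they have to be found in the camera images.
- case: Closed wooden paint case, fixed on the table, 200 (x) by 320 (y) by 75 mm high. Origin: centre of its underside; z up. The lid (y below +60 mm) carries the lock, the deck beyond the keeper. The bolt runs along the case's y at x = -30 mm: a rod 10 mm thick, its top 15 mm above the lid. The catch bar lies parallel to it at x = +30 mm. But for tab and bar the lock is at most 20 mm high.
- bolt_tab (a point): Centre of the top edge of the bolt's thumb tab: an upright steel plate 24 mm wide (case x), 6 mm thick (case y), its top 55 mm above the lid (130 mm above the table). Push it by its +y face towards the case's -y. A fingertip 25 to 34 mm above the lid clears the rod and staples and overlaps the tab by over 20 mm. Axes as the case's.
- catch_top (a point): Centre of the upper face of the catch bar: a flat steel bar 116 mm long (case y), 22 mm wide (case x). Up, its top is 34 mm above the lid (109 mm above the table); fully down, 25 mm above the lid. At the start the bar's middle is level with the tab along the case's y. A fingertip may slide along it while pressing. Axes as the case's.
- bolt (a joint): Travel of the bolt in m towards the case's -y: 0 = shot into the keeper (start, within 1 mm), 0.036 = fully drawn, at its stop. Slides at about 3 N. With the catch up, its blade stands between the bolt's teeth (12 mm apart) and the bolt has only 1.5 mm of play; let go half-way, it locks there. Fully drawn, the catch springs up again and locks it.
- catch (a joint): How far the catch bar is pressed down in m: 0 = up, 0.009 = fully down on its stop. The bolt is free from about 0.005 on. The spring takes about 3 N to start and 6 N fully down.
- keeper (a point): Centre of the keeper, the steel staple on the deck (x -30, y +80 mm in the case's frame, 10 mm above the lid) that the bolt's end passes through; 19 mm high. Two more such staples guide the bolt at y +45 and -65 mm.
- jar_a: Bystander: small paint jar, 44 mm across, 52 mm high, standing on the case's deck. Origin: centre of its underside.
- jar_b: Bystander: the same kind of jar, at another spot of the deck. Origin: centre of its underside.
- eraser: Bystander: white eraser 24 x 48 x 14 mm lying on the lid near its -y end. Origin: centre of its underside.
- glue: Bystander: white glue bottle, 54 mm across, 140 mm high, on the table. Origin: centre of its underside.
- tape: Bystander: roll of tape, 90 mm across, 24 mm high, lying on the table. Origin: centre of its underside.
- ink: Bystander: amber ink jar, 48 mm across, 60 mm high, on the table. Origin: centre of its underside.
- knife: Bystander: painter's spatula, 200 mm long, lying on the table. Origin: its underside, near mid-length; x along it.
- brush_pot: Bystander: terracotta pot 76 mm across, 100 mm high, with brushes standing up to 225 mm, on the table. Origin: centre of its underside.

How it is judged:
On the way:
1. a finger holds the catch down while the other pushes the bolt, part-way along its travel (value of joint bolt between 0.006 and 0.034 m and value of joint catch above 0.004 m and contact force between the fingers and catch above 0.5 N and contact force between the fingers and bolt above 0.3 N), for 0.05 s.
At the end, for the whole second after the job is handed in: The bolt is fully drawn (at least 34 of its 36 mm) and at rest, the catch has sprung up again (within 2 mm of the top) and the robot is clear of everything; the other things stand where they stood (value of joint bolt above 0.034 m and value of joint catch below 0.002 m and velocity of joint bolt between -0.005 and 0.005 m/s); the robot touches nothing.
It fails at once if the catch is let up (less than 3 mm down) while the bolt is part-way (4 to 32 mm) (value of joint bolt between 0.004 and 0.032 m and value of joint catch below 0.003 m).
It fails at once if a jar or the eraser on the case is moved or lifted by more than 15 mm (distance of any of jar_a, jar_b, eraser from where it was at the start of the episode above 0.015 m).
It fails at once if a thing on the table is moved or lifted by more than 20 mm (distance of any of glue, tape, ink, knife, brush_pot from where it was at the start of the episode above 0.02 m).
It fails at once if something standing is tipped (angle between any of jar_a, jar_b, glue, ink, brush_pot's own z axis and vertical above 0.5 rad).
It also fails if it takes over 38 s, if anything falls off the work surface, if the arm or the gripper's body presses on something with over 40 N, if the wrist force passes 120 N, or if a joint passes its speed limit or range.

ROBOT

A 6-joint arm with a two-finger parallel gripper is mounted at the origin on the work surface. World frame = base frame: x ahead of the robot, y to its left, z up, the work surface at z = 0. Lengths are in m, angles in rad, forces in N, time in s.
With the tool pointing down it reaches from about 0.25 to 0.775 m from the base axis. Payload 4 kg.
Tool frame: the origin (TCP) lies midway between the tips of the shut fingers; the grasp point (between the pads) lies 19 mm behind it; z points along the fingers, y is the line along which they close (so a half turn about z gives the same grasp; the last joint's range is limited). The gripper opens to 94 mm and grips with 3 to 60 N. Pads are 16 mm wide; open, the fingers measure 119 mm over their backs; the gripper's body (75 mm by 177 mm) begins 78 mm behind the grasp point.
Start: joints at [1.179, 0.087, 1.371, -0, 1.684, -0.103], TCP at [0.157, 0.527, 0.206] pointing down, gripper open.
Joint ranges: [-3.1, 3.1], [-0.76, 2.03], [0.27, 2.55], [-1.08, 4.22], [0.17, 2.65], [-2.57, 2.57]. Speed limits (rad/s): [2.79, 2.79, 3.14, 3.14, 3.14, 3.14].

INTERFACE

Orientations are given as [roll, pitch, yaw] about the fixed x, y, z axes, in that order (R = Rz(yaw) Ry(pitch) Rx(roll)).
In Python, from bench import get_obs, snapshot, close_job gives the robot as it stands. The module is installed in compiled form; this text tells all that it offers.
- The arm moves only by the tool drive_tool, never from a script. Its argument "commands" is a list of rows, each a list of 6 numbers: the shift along the tool's x, y, z in units of 0.04 m (1.0 is 0.04 m), then the turn, a rotation vector about the tool's x, y, z in units of 0.1 rad (1.0 is 0.1 rad). In form: [[dx, dy, dz, wx, wy, wz], ...]. A call has 1 to 20 rows; each row shifts and turns the commanded pose from where the row before left it, along the tool's axes as they then stand; what a row does not reach is not made up. A row lasts 1/8 s, in which the tool goes at most 62.5 mm and 10.7 degrees, less where a joint would pass 70% of its speed; a pose out of reach is approached as far as the arm can. A call with a number of a shift or a turn outside -1 to 1 is refused whole. A call with a gripper value outside its range is refused whole. "gripper" is the closure, from 0 (fully open) to 1 (shut), set as the call begins (left out, the last holds). The fingers move at their own pace and stop on an object; the grip force is fixed at half the most. Time passes only in rows, so rows that do not move let the fingers close. It gives the time, the measured TCP pose, the force, the opening and the grip force at its end, in the units of the state.
- get_obs(): the state, without advancing time (a new reading comes with each control period).
- snapshot(name): name is "scene" or "top"; returns a dict with "image" (420x560x3 uint8, blue, green, red), "range_z" (420x560 float32, m along the optical axis (not along the pixel's ray), 0 where there is no reading), "fx", "fy", "cx", "cy" (pixels), "rvec" (rotation vector, rad) and "tvec" (3), from world to camera coordinates, as OpenCV has them. Camera axes: x right, y down, z forward; pixel columns grow to the right and rows downward; lengths in m; the calibration is good to about 2 mm. A picture is of the moment at which its call begins.
- close_job(): hands the job in; it is judged then, once.
The state is a dict: "time": time; "joint_positions": joint angles; "qvel": joint speeds; "joint_torque": joint torques, N m; "tool_pos": TCP position; "ee_rot": TCP orientation; "wrist_force": force on the tool from outside, world axes, zero at the start; "wrist_torque": the same for the moment, N m; "width": finger opening in m; "finger_force": force on a finger pad.
Only numpy, scipy, OpenCV 4.12 (cv2) and the standard library are available. Lean on these libraries where they do the work, as an engineer would, in place of code of your own. Each camera call takes 0.05 s, during which the arm holds its last target. There are 200 camera calls.

## Working session

There is one attempt and no reset: what is moved stays moved. The work goes in short steps, Python scripts to look and compute and a tool call to move; the robot and the scene stay as the last step left them, time stands still between calls to the robot, and variables do not carry over. Pictures are saved under pics/ and viewed, at most 10 in all, crops included, and the job is handed in when it is done.

Besides the shell and the picture viewer there is one more tool, called after "Call:" as name(argument=value, ...) on one line, values as JSON. drive_tool: Moves the arm, as the interface text tells. Its arguments: {"type":"object","properties":{"commands":{"type":"array"},"gripper":{"type":"number"}},"required":["commands"]}

```bash
mkdir -p pics; cat > h.py <<'E'
import numpy as np, cv2
from bench import get_obs, snapshot, close_job
def cloud(s):
    z=s["range_z"]; v,u=np.mgrid[:z.shape[0],:z.shape[1]]
    c=np.stack([(u-s["cx"])/s["fx"]*z,(v-s["cy"])/s["fy"]*z,z],-1)
    R=cv2.Rodrigues(np.array(s["rvec"],float))[0]
    w=(c-np.array(s["tvec"]).reshape(3))@R
    w[z==0]=np.nan
    return w
E
python3 - <<'E'
from h import *
import pickle
S={}
for n in("top","scene"):
    s=snapshot(n);S[n]=s;cv2.imwrite(f"pics/{n}0.png",s["image"])
    print(n,s["fx"],s["rvec"],s["tvec"])
pickle.dump(S,open("s0.pkl","wb"))
o=get_obs();print(o)
E
```

```text
top 520.21257611829 [ 2.19919441 -2.14466746  0.05127835] [0.11639463 0.59070452 1.2636986 ]
scene 524.1778870856181 [ 1.42275458  2.3079684  -0.74261973] [ 0.1662886  -0.38127131  1.58364849]
{'time': 0.1, 'joint_positions': array([ 1.17890269e+00,  8.78881149e-02,  1.37209417e+00, -2.28584236e-05,
        1.68359489e+00, -1.03089618e-01]), 'qvel': array([ 1.61944834e-04, -5.86267735e-04, -2.50885268e-03, -1.99175318e-03,
       -3.95662335e-04,  6.13085073e-05]), 'joint_torque': array([ 2.72000594e-03, -3.41254735e+01, -3.03301263e+01,  7.19708833e-02,
        3.04988155e-02, -1.13277445e-04]), 'tool_pos': array([0.15646085, 0.52676238, 0.20442192]), 'ee_rot': array([-3.13961633e+00, -1.81623714e-04,  2.85278590e+00]), 'wrist_force': array([-0.16152802,  0.775142  , -1.02009266]), 'wrist_torque': array([-0.0131012 ,  0.00146384, -0.00820193]), 'finger_force': 0.0, 'width': 0.09360197835030415}
```

View pics/top0.png

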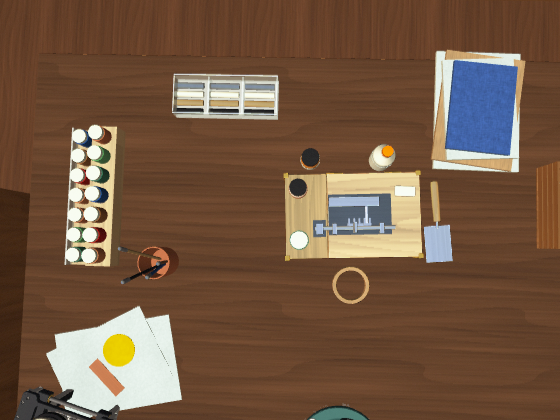

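View pics/scene0.png

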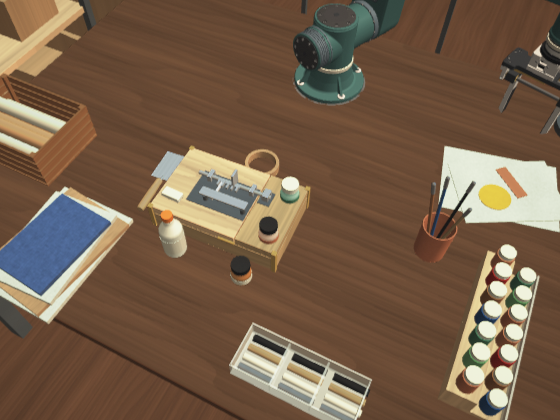

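The top view shows the case with its deck on the left (+y world). The catch bar is at about (353,201), the tab near (366,215), the rod along row 228 and the keeper at (319,228). I'll measure these from the range data.

```bash
cat > m.py <<'E'
from h import *
import pickle
S=pickle.load(open("s0.pkl","rb"))
P=[]
for n in("top","scene"):
    w=cloud(S[n]).reshape(-1,3); P.append(w[~np.isnan(w[:,0])])
w=cloud(S["top"])
lid=w[165:265,280:425].reshape(-1,3); lid=lid[(abs(lid[:,2]-.075)<.006)]
r=cv2.minAreaRect((lid[:,:2]*1000).astype(np.float32)); print("lid rect mm",r, np.median(lid[:,2]))
c0=np.array(r[0])/1000
for n,p in zip(("top","scene"),P):
    near=(abs(p[:,0]-c0[0])<.11)&(abs(p[:,1]-c0[1])<.12); q=p[near]
    for nm,a,b in(("tab",.118,.14),("bar",.103,.114)):
        g=q[(q[:,2]>a)&(q[:,2]<b)]
        print(n,nm,len(g),g.mean(0).round(4),g.min(0).round(4),g.max(0).round(4))
        if nm=="bar" and len(g)>5: print(cv2.minAreaRect((g[:,:2]*1000).astype(np.float32)))
E
python3 m.py; python3 -c "
import cv2
a=cv2.imread('pics/top0.png')[165:265,275:430];b=cv2.imread('pics/scene0.png')[140:270,140:320]
a=cv2.resize(a,None,fx=4,fy=4,interpolation=2);b=cv2.resize(b,None,fx=4,fy=4,interpolation=2)
cv2.imwrite('pics/a.png',a);cv2.imwrite('pics/b.png',b)"
```

```text
lid rect mm ((574.5585327148438, -17.791213989257812), (220.09591674804688, 326.4857177734375), 2.814817428588867) 0.07485315003347409
top tab 137 [0.5419 0.0692 0.1269] [ 0.4888 -0.021   0.1198] [0.637  0.1014 0.1324]
top bar 471 [ 0.5968 -0.0154  0.1084] [ 0.5375 -0.0727  0.103 ] [0.6104 0.0406 0.1139]
((572.930908203125, -17.130035400390625), (70.6192626953125, 114.11726379394531), 2.6801860332489014)
scene tab 130 [0.5418 0.0626 0.1258] [ 0.4868 -0.0211  0.1182] [0.6377 0.1022 0.1323]
scene bar 460 [ 0.5935 -0.012   0.1082] [ 0.5134 -0.0721  0.1031] [0.6347 0.1002 0.1139]
((572.4991455078125, 13.921699523925781), (170.57899475097656, 121.08733367919922), 88.89529418945312)
```

View pics/a.png

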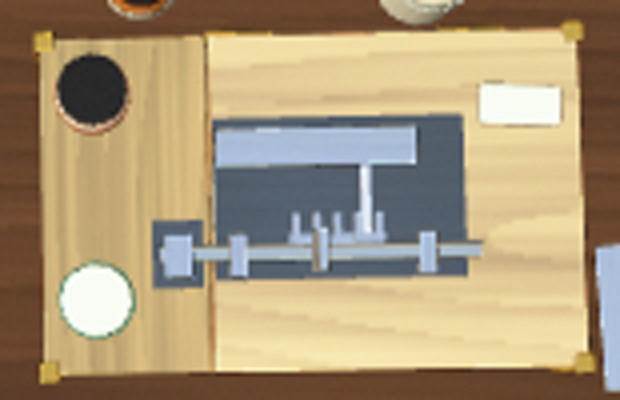

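View pics/b.png

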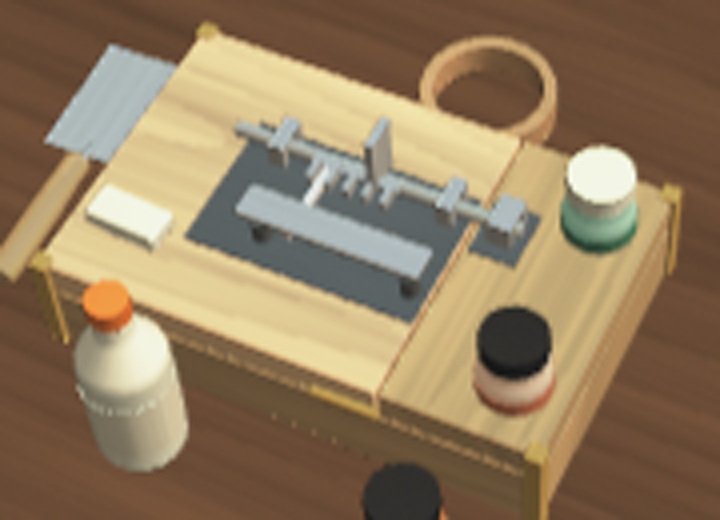

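Crop a shows the tab's thin plate at about (320,248), the bar at (215..415,128..165), the jars on the deck and the eraser at (520,104). Crop b agrees with it. Next I'll restrict the clusters to the bar and tab.

```bash
python3 - <<'E'
from h import *
import pickle
S=pickle.load(open("s0.pkl","rb"))
for n in("top","scene"):
    p=cloud(S[n]).reshape(-1,3)
    b=p[(abs(p[:,2]-.109)<.005)&(abs(p[:,0]-.603)<.025)&(abs(p[:,1]+.017)<.065)]
    r=cv2.minAreaRect((b[:,:2]*1000).astype(np.float32));print(n,"bar",len(b),r,b[:,2].mean(),"slope",np.polyfit(b[:,1],b[:,0],1))
    t=p[(p[:,2]>.1)&(p[:,2]<.14)&(abs(p[:,0]-.545)<.03)&(abs(p[:,1]+.017)<.04)]
    print(n,"tab",len(t),t.min(0).round(4),t.max(0).round(4),t.mean(0).round(4))
# case corner brackets -> yaw from lid corners in top image at z=.075
s=S["top"];R=cv2.Rodrigues(np.array(s["rvec"],float))[0];t=np.array(s["tvec"]).reshape(3)
c=-R.T@t
for u,v in[(286,175.5),(418.5,172.8),(287.3,258),(421,255.8)]:
    d=R.T@np.array([(u-s["cx"])/s["fx"],(v-s["cy"])/s["fy"],1]);print((c+d*(.075-c[2])/d[2]).round(4))
E
```

```text
top bar 455 ((597.2407836914062, -15.672264099121094), (21.916364669799805, 113.47838592529297), 2.6801860332489014) 0.10850875434038144 slope [-0.04624097  0.59645689]
top tab 43 [ 0.5256 -0.0554  0.1003] [0.5526 0.0229 0.1324] [ 0.5378 -0.0184  0.1223]
scene bar 424 ((596.9078979492188, -14.674575805664062), (26.016483306884766, 115.85646057128906), 2.73237943649292) 0.10816097482595464 slope [-0.04537947  0.59643174]
scene tab 74 [ 0.522  -0.0211  0.101 ] [ 0.5494 -0.0142  0.1323] [ 0.5392 -0.0167  0.1185]
[0.6574 0.1425 0.075 ]
[ 0.671  -0.1714  0.075 ]
[0.4618 0.1342 0.075 ]
[ 0.4752 -0.1789  0.075 ]
```

Both views agree:
- **Bar:** centre about (0.597, -0.0155), z 0.1085.
- **Tab:** about (0.538, -0.0175), z 0.131.
- **Case yaw:** +0.046 rad.
- **Bar to tab:** about 59 mm, against 60 expected.

I need tool yaw 1.617. I'll lift and turn first, then travel across.

Call:
drive_tool(commands=[[0,0,-1,0,0,0],[0,0,-0.5,0,0,0],[0,0,0,0,0,1],[0,0,0,0,0,1],[0,0,0,0,0,1],[0,0,0,0,0,1],[0,0,0,0,0,1],[0,0,0,0,0,1],[0,0,0,0,0,1],[0,0,0,0,0,1],[0,0,0,0,0,1],[0,0,0,0,0,1],[0,0,0,0,0,1],[0,0,0,0,0,1],[0,0,0,0,0,0.36],[0,0,0,0,0,0]], gripper=0.47)

```text
time: 2.1
tool_pos: [0.1566, 0.5271, 0.2652]
ee_rot: [-3.141, 0.001, 1.618]
wrist_force: [-1.0, 0.4, 0.7]
width: 0.0498
finger_force: 0.0
```

Call:
drive_tool(commands=[[-0.97,0.69,0,0,0,0],[-0.97,0.69,0,0,0,0],[-0.97,0.69,0,0,0,0],[-0.97,0.69,0,0,0,0],[-0.97,0.69,0,0,0,0],[-0.97,0.69,0,0,0,0],[-0.97,0.69,0,0,0,0],[-0.97,0.69,0,0,0,0],[-0.97,0.69,0,0,0,0],[-0.97,0.69,0,0,0,0],[-0.97,0.69,0,0,0,0],[-0.97,0.69,0,0,0,0],[-0.97,0.69,0,0,0,0],[-0.97,0.69,0,0,0,0],[0,0,0,0,0,0],[0,0,0,0,0,0]])

```text
time: 4.1
tool_pos: [0.5673, 0.0028, 0.2653]
ee_rot: [-3.141, -0.001, 1.617]
wrist_force: [-0.6, 1.2, -1.2]
width: 0.0497
finger_force: 0.0
```

Call:
drive_tool(commands=[[0,0,1,0,0,0],[0,0,1,0,0,0],[0,0,1,0,0,0],[0,0,0.6,0,0,0],[0,0,0,0,0,0],[0,0,0,0,0,0]])

```text
time: 4.85
tool_pos: [0.5682, 0.0032, 0.1233]
ee_rot: [3.139, 0.0, 1.618]
wrist_force: [0.3, 0.4, 0.1]
width: 0.0501
finger_force: 0.0
```

```bash
python3 -c "
from h import *
s=snapshot('scene');b=s['image'][120:260,150:310];cv2.imwrite('pics/c.png',cv2.resize(b,None,fx=4,fy=4,interpolation=2))
print(get_obs()['tool_pos'])"
```

```text
[0.56854327 0.00292846 0.12373255]
```

View pics/c.png

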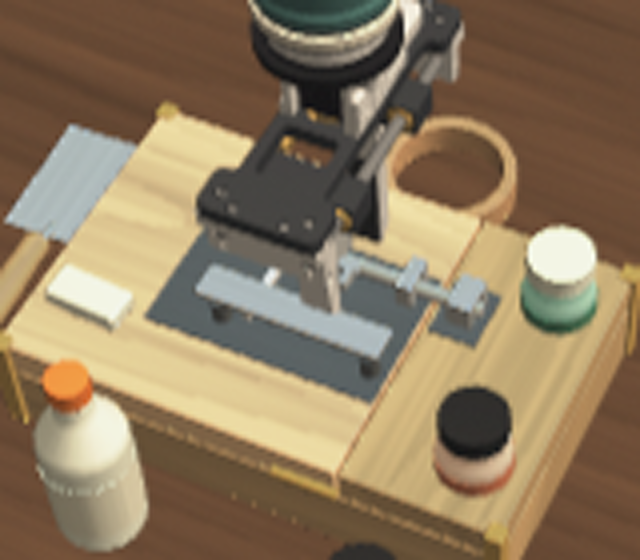

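The near fingertip, at (325,305), is just above the bar and on the keeper side of the tab. The tab itself is hidden behind the hand. Next I'll press down slowly.

Call:
drive_tool(commands=[[0,0,0.15,0,0,0],[0,0,0.15,0,0,0],[0,0,0.12,0,0,0],[0,0,0.1,0,0,0],[0,0,0,0,0,0],[0,0,0,0,0,0]])

```text
time: 5.65
tool_pos: [0.568, 0.0024, 0.1014]
ee_rot: [3.14, 0.0, 1.617]
wrist_force: [0.5, 0.0, 4.7]
width: 0.0495
finger_force: 2.5
```

Call:
drive_tool(commands=[[0,0,0.03,0,0,0],[0,0,0,0,0,0],[0,0,0,0,0,0]])

```text
time: 6.02
tool_pos: [0.568, 0.0023, 0.1002]
ee_rot: [3.14, 0.0, 1.617]
wrist_force: [-1.7, 0.2, 5.5]
width: 0.0502
finger_force: 2.7
```

```bash
python3 -c "
from h import *
for i in range(6):
    snapshot('top');o=get_obs();print(o['tool_pos'],o['wrist_force'])"
```

```text
[0.56802462 0.00236068 0.10024568] [-0.38803475  0.92087044  5.70448003]
[0.56803125 0.00236097 0.10023203] [-0.81444976  0.1369742   6.30689664]
[0.56802481 0.00236455 0.10022047] [-0.75521248  0.61536822  4.72544662]
[0.56802757 0.00239122 0.10022979] [-0.75308448 -0.07897279  5.1975874 ]
[0.56803084 0.00234913 0.10022241] [-0.42151635  0.57029248  5.10694386]
[0.56802458 0.00237648 0.10021787] [-1.18196929  0.29886675  5.77662904]
```

Mean force is about 5.4 N, so the catch is roughly 8 mm down and short of its stop. The first push is about 24 mm.

Call:
drive_tool(commands=[[-0.08,0,0,0,0,0],[-0.08,0,0,0,0,0],[-0.08,0,0,0,0,0],[-0.08,0,0,0,0,0],[-0.08,0,0,0,0,0],[-0.08,0,0,0,0,0],[-0.06,0,0,0,0,0],[-0.06,0,0,0,0,0],[0,0,0,0,0,0]])

```text
time: 7.45
tool_pos: [0.5691, -0.0189, 0.1002]
ee_rot: [3.14, -0.005, 1.618]
wrist_force: [-0.2, 5.4, 6.1]
width: 0.0499
finger_force: 3.6
```

Call:
drive_tool(commands=[[-0.08,0,0,0,0,0],[-0.08,0,0,0,0,0],[-0.08,0,0,0,0,0],[-0.08,0,0,0,0,0],[-0.08,0,0,0,0,0],[-0.08,0,0,0,0,0],[-0.06,0,0,0,0,0],[0,0,0,0,0,0]])

```text
time: 8.45
tool_pos: [0.5701, -0.0406, 0.1002]
ee_rot: [3.14, -0.005, 1.618]
wrist_force: [-0.7, 6.5, 5.4]
width: 0.0501
finger_force: 3.6
```

Call:
drive_tool(commands=[[-0.04,0,0,0,0,0],[-0.04,0,0,0,0,0],[0,0,0,0,0,0]])

```text
time: 8.82
tool_pos: [0.5701, -0.0416, 0.1003]
ee_rot: [3.14, -0.009, 1.618]
wrist_force: [-0.9, 11.0, 6.7]
width: 0.0499
finger_force: 6.3
```

The force is rising and the motion has stalled, so this looks like the stop. A little more push will confirm it, along with a picture.

Call:
drive_tool(commands=[[-0.05,0,0,0,0,0],[-0.03,0,0,0,0,0],[0,0,0,0,0,0]])

```text
time: 9.2
tool_pos: [0.5701, -0.0416, 0.1003]
ee_rot: [3.14, -0.015, 1.619]
wrist_force: [-1.7, 17.5, 6.6]
width: 0.0497
finger_force: 9.7
```

```bash
python3 - <<'E'
from h import *
s=snapshot('scene');b=s['image'][120:260,150:310];cv2.imwrite('pics/d.png',cv2.resize(b,None,fx=4,fy=4,interpolation=2))
t=snapshot('top')
cv2.imwrite('pics/e.png',cv2.resize(t['image'][165:265,275:430],None,fx=4,fy=4,interpolation=2))
E
```

```text
(no output)
```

View pics/e.png

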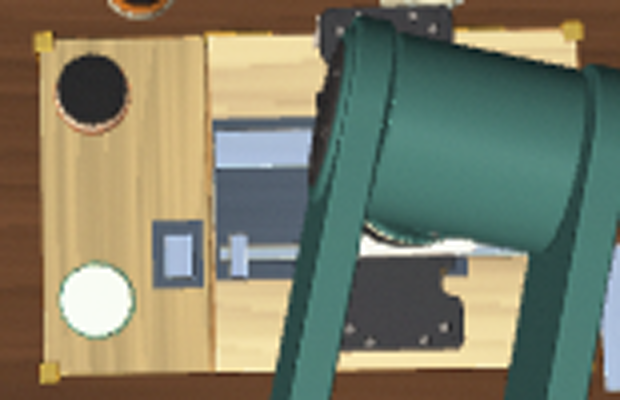

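View pics/d.png

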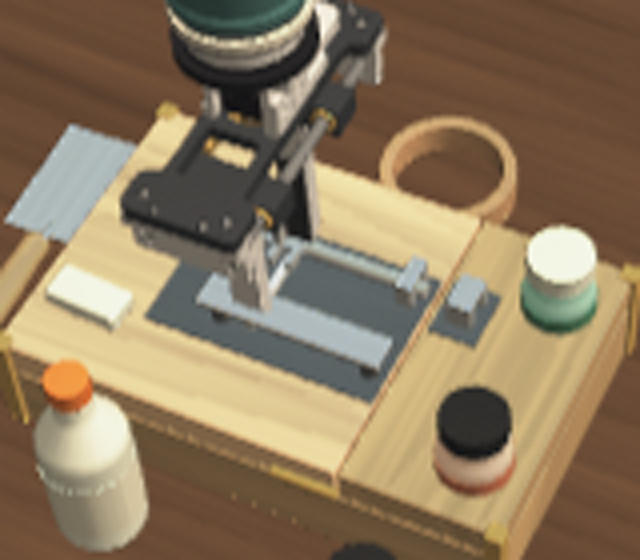

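In the top crop the rod's end has moved from column ~160 to ~220, about 36 mm, and is clear of the keeper. Motion stalled at 17 N, so the bolt is at its stop. I'll ease the push, keep light contact while raising to let the catch up, then back away.

Call:
drive_tool(commands=[[0.06,0,0,0,0,0],[0.03,0,0,0,0,0],[0,0,-0.1,0,0,0],[0,0,-0.1,0,0,0],[0,0,-0.15,0,0,0],[0.1,0,-0.1,0,0,0],[0.1,0,-0.2,0,0,0],[0.1,0,-0.4,0,0,0],[0,0,-1,0,0,0],[0,0,-1,0,0,0],[0,0,-1,0,0,0],[0,0,0,0,0,0]])

```text
time: 10.8
tool_pos: [0.5712, -0.0344, 0.2676]
ee_rot: [3.131, 0.002, 1.617]
wrist_force: [0.0, -0.0, -0.0]
width: 0.05
finger_force: 0.0
```

Call:
drive_tool(commands=[[0,-1,0,0,0,0],[0,-1,0,0,0,0],[0,-1,0,0,0,0],[0,-1,0,0,0,0],[0,-1,0,0,0,0],[0,0,0,0,0,0],[0,0,0,0,0,0],[0,0,0,0,0,0]])

```text
time: 11.8
tool_pos: [0.3701, -0.0432, 0.261]
ee_rot: [-3.141, -0.0, 1.617]
wrist_force: [0.3, 0.1, 0.6]
width: 0.0498
finger_force: 0.0
```

```bash
python3 - <<'E'
from h import *
for n in("top","scene"):
    s=snapshot(n); p=cloud(s).reshape(-1,3)
    b=p[(abs(p[:,2]-.105)<.01)&(abs(p[:,0]-.597)<.012)&(abs(p[:,1]+.015)<.05)]
    t=p[(p[:,2]>.115)&(p[:,2]<.14)&(abs(p[:,0]-.54)<.02)&(abs(p[:,1]+.04)<.05)]
    print(n,"bar z",len(b),np.median(b[:,2]),"tab",len(t),np.median(t,0).round(4) if len(t) else "")
    if n=="scene": cv2.imwrite('pics/f.png',cv2.resize(s['image'][120:290,140:320],None,fx=3.5,fy=3.5,interpolation=2))
print(get_obs()['tool_pos'],get_obs()['wrist_force'],get_obs()['time'])
E
```

```text
top bar z 397 0.10830595580233313 tab 30 [ 0.5389 -0.054   0.1296]
scene bar z 365 0.10809600177796735 tab 49 [ 0.5403 -0.0519  0.1258]
[ 0.37004192 -0.04318755  0.26101034] [-0.43833145  0.56601635 -0.01885264] 11.9
```

View pics/f.png

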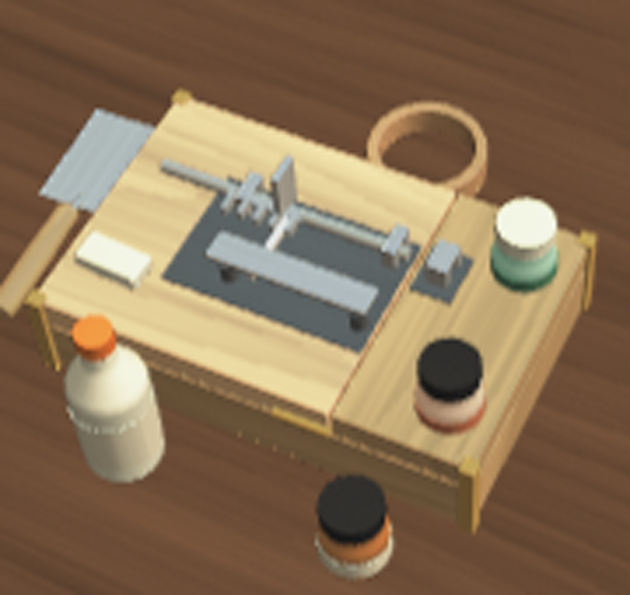

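The tab, at (285,185), has moved about 36 mm and the bolt end is out of the keeper. The bar is back up at z 0.108, the bystanders haven't moved and the arm is clear.

```bash
python3 -c "
from bench import close_job
print(close_job())"
```

```text
the job is handed in; nothing more can be done
None
```

The bolt is fully drawn (about 36 mm by the cameras), the catch has sprung back up, the other things look unmoved and the arm is clear; I handed the job in at about 12 s, but the interface returned no verdict.

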